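Close the cocktail shaker and draw off its cap, ready to strain

TASK

Close the cocktail shaker and uncap it for pouring: the steel strainer top stands on the rubber bar mat with its cap on; lift the strainer top and cap together, lower them gently (do not drop them) into the mouth of the shaker tin until the strainer's bead sits fully home on the rim, let go, then draw the cap alone off the strainer, leaving the strainer seated and undisturbed so that the drink can be poured through it. Do not knock over the tin or disturb the jigger and shot glasses; the program finishes while still holding the cap, upright and still, about 5 cm clear above the strainer.

Things in the scene. Friction and masses are not known exactly. Their poses are not given: they have to be found in the camera images.
- shaker_tin: The shaker's open steel tin, standing loose and upright on the worktop, 135 mm high, about 0.3 to 0.55 kg, round. Origin: centre of its underside, z up. Foot 51 mm across, widening to 65 mm; rolled rim 67 mm across. Hollow, round mouth 60 mm across, parallel-sided for the top 25 mm.
- tin_rim (a point): Centre of the tin's mouth, level with the top of its rim, 135 mm above the tin's origin.
- strainer_top: Steel strainer top (inner lid), loose, round, 75 mm high, 0.12 to 0.2 kg, standing on the mat, cap on. Origin: centre of its foot, z up. Spigot 57 mm across, z 0 to 18 mm (lowest 5 mm tapered to 51) plugs into the tin; bead 66 mm across, z 18 to 22; collar 56 mm across, z 22 to 46; rounded shoulder to z 54; neck 31 mm across, z 54 to 75, under the cap. Plain loose fit, its weight seats it.
- bead (a point): Centre of the bead's underside, 18 mm above the strainer top's origin. Seated fully home, it coincides with tin_rim (the strainer's origin is then 117 mm above the tin's).
- collar (a point): Centre of the strainer top's straight collar (56 mm across, 24 mm high), 34 mm above its origin: the place to grip the strainer top and cap together, with the fingertips above the wider bead.
- cap: Plain steel cap (outer lid), loose, about 0.05 kg, a thimble 40 mm across and 30 mm high, closed at the top, with a 34 mm bore 24 mm deep. It stands loosely over the strainer's neck on its shoulder, no thread or catch. Origin: centre of its open lower edge, z up; while on, 54 mm above the strainer top's origin. Grip it across its 40 mm sides.
- bar_mat: Black studded rubber bar mat, 120 x 240 x 8 mm, lying flat, fixed to the worktop. Origin: centre of its underside, long side along its y axis. The strainer top stands on it near its -y end, the jigger near its +y end, about 125 mm apart.
- jigger: Steel double-cone spirit measure, 42 mm across, 80 mm high, loose on the mat. Origin: centre of its underside. Leave it alone.
- shot_1: Clear shot glass, 47 mm across, 58 mm high, loose on the worktop to the right. Origin: centre of its underside. Leave it alone.
- shot_2: Second clear shot glass, same as the first, behind it. Origin: centre of its underside. Leave it alone.

How it is judged:
On the way, in this order (a step that is already met when the one before it is completed fails the run):
1. the strainer top is seated fully home in the tin's mouth with the cap still on it (z of strainer_top in the frame of shaker_tin between 0.114 and 0.1195 m and horizontal distance between strainer_top and shaker_tin below 0.004 m and angle between the z axis of strainer_top and the z axis of shaker_tin, either way round below 0.05 rad and angle between shaker_tin's own z axis and vertical below 0.1 rad and z of cap in the frame of strainer_top below 0.058 m), for 0.3 s.
2. the cap is off the strainer's neck and the strainer top is still seated (z of strainer_top in the frame of shaker_tin between 0.114 and 0.1195 m and horizontal distance between strainer_top and shaker_tin below 0.004 m and angle between the z axis of strainer_top and the z axis of shaker_tin, either way round below 0.05 rad and angle between shaker_tin's own z axis and vertical below 0.1 rad and z of cap in the frame of strainer_top above 0.08 m), for 0.2 s.
At the end, for the whole second after the job is handed in: Strainer top seated in the upright tin (bead on rim within 2.5 mm, axes within 4 mm and 0.05 rad), fingers off it; cap held still, within 0.3 rad of upright, its edge 15 to 145 mm above the neck and within 60 mm of its axis, touching only the fingers; jigger and shot glasses upright (z of strainer_top in the frame of shaker_tin between 0.114 and 0.1195 m and horizontal distance between strainer_top and shaker_tin below 0.004 m and angle between the z axis of strainer_top and the z axis of shaker_tin, either way round below 0.05 rad and angle between shaker_tin's own z axis and vertical below 0.1 rad and z of cap in the frame of strainer_top between 0.09 and 0.22 m and horizontal distance between cap and strainer_top below 0.06 m and angle between cap's own z axis and vertical below 0.3 rad and linear speed of each of cap, strainer_top below 0.02 m/s and contact force between the fingers and cap above 0.5 N and contact force between each of cap, the fingers and strainer_top below 0.05 N and angle between each of jigger, shot_1, shot_2's own z axis and vertical below 0.2 rad); the arm keeps its last pose, push and grip.
It fails at once if the cap comes off while the strainer top is not seated in the tin, or the strainer is lifted or shifted with the cap off (z of cap in the frame of strainer_top above 0.068 m and (z of strainer_top in the frame of shaker_tin above 0.122 m or z of strainer_top in the frame of shaker_tin below 0.112 m or horizontal distance between strainer_top and shaker_tin above 0.007 m or angle between the z axis of strainer_top and the z axis of shaker_tin, either way round above 0.08 rad)).
It fails at once if the strainer top is dropped onto the tin (linear speed of strainer_top above 0.5 m/s and horizontal distance between strainer_top and shaker_tin below 0.03 m and z of strainer_top in the frame of shaker_tin below 0.165 m).
It fails at once if the shaker tin is tipped (angle between shaker_tin's own z axis and vertical above 0.3 rad).
It fails at once if the jigger or a shot glass is disturbed by more than 25 mm (distance of any of jigger, shot_1, shot_2 from where it was at the start of the episode above 0.025 m).
It also fails if it takes over 58 s, if anything falls off the work surface, if the arm or the gripper's body presses on something with over 40 N, if the wrist force passes 120 N, or if a joint passes its speed limit or range.

ROBOT

A 7-joint arm with a two-finger parallel gripper is mounted at the origin on a cart in front of the work surface, level with it; the furniture and walls round the work are solid. World frame = base frame: x ahead of the robot, y to its left, z up, the work surface at z = 0. Lengths are in m, angles in rad, forces in N, time in s.
With the tool pointing down it reaches from about 0.4 to 0.85 m from the base axis. Payload 10.4 kg.
Tool frame: the origin (TCP) lies at the very end of the fingers, on their centre line; the grasp point (between the pads) lies 19 mm behind it; z points along the fingers, y is the line along which they close (so a half turn about z gives the same grasp; the last joint's range is limited). The gripper opens to 85 mm and grips with 20 to 120 N. Pads are 22 mm wide; open, the fingers measure 114 mm over their backs; the gripper's body (76 mm by 85 mm) begins 54 mm behind the grasp point. The pads swing forward as they close: fully open they stand 13 mm farther back than shut.
Start: joints at [1.257, 0.332, -0.065, 1.46, 0.022, 1.35, -0.088], TCP at [0.179, -0.599, 0.231] pointing down, gripper open.
Joint ranges: [-2.6, 2.6], [-0.5, 2.12], [-1.47, 1.34], [0.16, 2.42], [-1.27, 4.41], [0.06, 2.06], [-2.6, 2.6]. Speed limits (rad/s): [2.22, 2.22, 2.79, 2.79, 3.14, 3.14, 3.14].

INTERFACE

Orientations are given as a unit quaternion [x, y, z, w].
In Python, from workcell import manip, vision, order gives the robot as it stands. The module is installed in compiled form; this text tells all that it offers.
- The arm moves only by the tool move_arm, never from a script. Its argument "motion" is a list of rows, each a list of 3 entries, a list of its own where there are three numbers: the shift along the tool's x, y, z scaled (see below), then the turn, a rotation vector about the tool's x, y, z scaled (see below), then the opening, from -1 (shut) to 1 (fully open). In form: [[[dx, dy, dz], [wx, wy, wz], hand], ...]. A call has 1 to 12 rows; each row shifts and turns the commanded pose from where the row before left it, along the tool's axes as they then stand; what a row does not reach is not made up. The controller multiplies each number of a shift by 0.75 m and each number of a turn by pi/4 rad. A row lasts 1/10 s, in which the tool goes at most 50 mm and 8.59 degrees, less where a joint would pass 70% of its speed; a pose out of reach is approached as far as the arm can. A call with a number of a shift or a turn outside -1 to 1 is refused whole. A call with a gripper value outside its range is refused whole. The fingers move at their own pace and stop on an object; "newtons" is the grip in N (left out, the last holds). Time passes only in rows, so rows that do not move let the fingers close. It gives the time, the measured TCP pose, the force, the opening and the grip force at its end, in the units of the state.
- manip.get_obs(): the state, without advancing time (a new reading comes with each control period).
- vision.camera(name): name is "scene" or "top"; returns a dict with "pixels" (384x512x3 uint8, red, green, blue), "fx", "fy", "cx", "cy" (pixels), "R" (3x3) and "t" (3): a world point X has camera coordinates R X + t. Camera axes: x right, y down, z forward; pixel columns grow to the right and rows downward; lengths in m; the calibration is good to about 2 mm. A picture is of the moment at which its call begins. There is no depth.
- order.hand_in(): hands the job in; it is judged then, once.
The state is a dict: "clock": time; "joint_pos": joint angles; "joint_velocities": joint speeds; "tau": joint torques, N m; "position": TCP position; "ee_rot": TCP orientation; "ft_force": force on the tool from outside, world axes, zero at the start; "torque": the same for the moment, N m; "grip_width": opening from 0.0 (shut) to 1.0 (fully open); "grasp_force": force on a finger pad.
Only numpy, scipy, OpenCV 4.12 (cv2) and the standard library are available. Lean on these libraries where they do the work, as an engineer would, in place of code of your own. Each camera call takes 0.05 s, during which the arm holds its last target. There are 200 camera calls.

## Working session

There is one attempt and no reset: what is moved stays moved. The work goes in short steps, Python scripts to look and compute and a tool call to move; the robot and the scene stay as the last step left them, time stands still between calls to the robot, and variables do not carry over. Pictures are saved under pics/ and viewed, at most 10 in all, crops included, and the job is handed in when it is done.

Besides the shell and the picture viewer there is one more tool, called after "Emit:" as name([rows], argument=value, ...), one row to a line, values as JSON. move_arm: Moves the arm, as the interface text tells. Its arguments: {"type":"object","properties":{"motion":{"type":"array"},"newtons":{"type":"number"}},"required":["motion"]}

```bash
mkdir -p pics
cat > h.py <<'E'
from workcell import manip, vision, order
import numpy as np, cv2
def shot(n,f):
    c=vision.camera(n); cv2.imwrite('pics/'+f,c['pixels'][:,:,::-1]); np.save(f'pics/{n}.npy',c,allow_pickle=True); return c
def load(n): return np.load(f'pics/{n}.npy',allow_pickle=True).item()
def proj(c,X):
    p=np.asarray(X)@np.array(c['R']).T+c['t']; return np.stack([c['fx']*p[...,0]/p[...,2]+c['cx'],c['fy']*p[...,1]/p[...,2]+c['cy']],-1)
def ray(c,uv):
    d=np.array([(uv[0]-c['cx'])/c['fx'],(uv[1]-c['cy'])/c['fy'],1]); R=np.array(c['R']); return -R.T@c['t'], R.T@d
def atz(c,uv,z):
    o,d=ray(c,uv); return o+d*(z-o[2])/d[2]
def tri(c1,u1,c2,u2):
    o1,d1=ray(c1,u1);o2,d2=ray(c2,u2)
    s=np.linalg.lstsq(np.stack([d1,-d2],1),o2-o1,rcond=None)[0]
    a=o1+s[0]*d1;b=o2+s[1]*d2; return (a+b)/2,np.linalg.norm(a-b)
E
python3 - <<'E'
from h import *
print({k:np.round(v,3) for k,v in manip.get_obs().items()})
for n in('scene','top'):
    c=shot(n,n+'0.png'); print(n,c['fx'],c['cx'],c['cy'],-np.array(c['R']).T@c['t'],np.round(c['R'],2))
E
```

```text
{'clock': np.float64(0.0), 'joint_pos': array([ 1.257,  0.333, -0.065,  1.461,  0.022,  1.35 , -0.089]), 'joint_velocities': array([-0.   ,  0.001,  0.001, -0.001, -0.001,  0.002, -0.001]), 'tau': array([ 1.0000e-03, -6.2546e+01,  5.0000e-02, -3.9161e+01,  1.6000e-02,
        1.0000e-02, -0.0000e+00]), 'position': array([ 0.179, -0.598,  0.231]), 'ee_rot': array([ 0.989,  0.145, -0.   , -0.001]), 'ft_force': array([ 1.079, -0.245,  0.12 ]), 'torque': array([-0.002,  0.032, -0.006]), 'grasp_force': np.float64(0.0), 'grip_width': np.float64(1.0)}
scene 422.8292929936499 255.74399514039905 195.2163472580055 [-0.09290439  0.2670859   0.86894079] [[-0.49 -0.87  0.01]
 [-0.63  0.35 -0.69]
 [ 0.6  -0.35 -0.72]]
top 469.275760922831 256.1789637831913 196.19467219570785 [ 0.4004443  -0.08040065  1.3598361 ] [[ 0.01 -1.    0.  ]
 [-0.99 -0.01 -0.11]
 [ 0.11 -0.   -0.99]]
```

View pics/scene0.png

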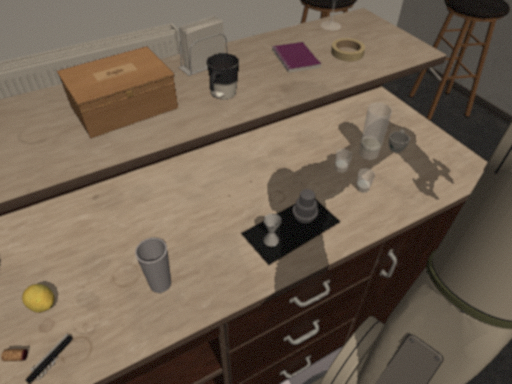

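View pics/top0.png

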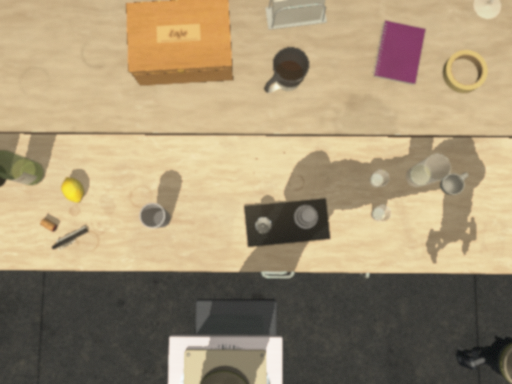

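The tin is at top (153,215) / scene (155,265), the strainer at top (306,215) / scene (306,207), the jigger at top (263,225), and the shot glasses at top (380,178) and (381,213). Next I'll enlarge the two objects.

Run:
```python
from h import *
def crop(n,x,y,w=50,h=50,s=8):
    p=load(n)['pixels'][y:y+h,x:x+w,::-1]; return cv2.resize(p,None,fx=s,fy=s,interpolation=cv2.INTER_NEAREST)
a=np.hstack([crop('top',130,190,64,48,6),crop('top',280,190,64,48,6)])
b=np.hstack([crop('scene',123,233,64,64,4)[:, :],crop('scene',280,182,64,64,4),crop('scene',340,130,64,64,4)])
a=cv2.resize(a,(768,288)); cv2.imwrite('pics/c0.png',np.vstack([a,b]))
c=load('top')
for z,uv in((.135,(153,215)),(.09,(306,215)),(.088,(263,225)),(.05,(380,178)),(.05,(381,213))): print(atz(c,uv,z))
```

```text
[0.48452501 0.18438819 0.135     ]
[ 0.4909795  -0.22037296  0.09      ]
[ 0.46304328 -0.10396774  0.088     ]
[ 0.60018721 -0.4342357   0.05      ]
[ 0.50114813 -0.4349321   0.05      ]
```

View pics/c0.png

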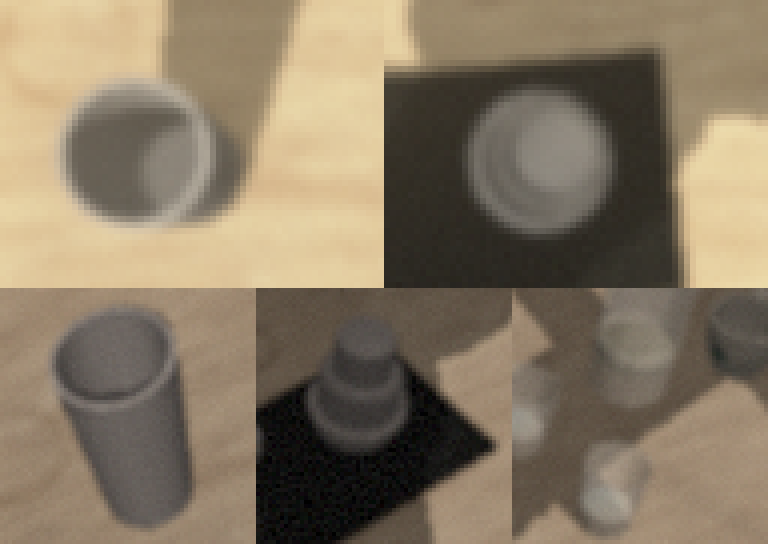

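The rim centre is at top (152.0,215.0) and scene (150.8,249.9). The cap top is at top (308.5,213.7) and scene (306.8,194.5). The bead is centred at top (305.5,216.3).

```bash
cat >> h.py <<'E'
def fit(circ,x0,cams,free_z=0):
    # maximise image gradient along projected circles (r,z, sign) ; x0=[x,y,dz]
    from scipy.optimize import minimize
    t=np.linspace(0,2*np.pi,72,endpoint=False)
    G=[]
    for c in cams:
        g=cv2.GaussianBlur(cv2.cvtColor(c['pixels'],cv2.COLOR_RGB2GRAY).astype(np.float32),(0,0),.8)
        G.append((cv2.magnitude(cv2.Sobel(g,5,1,0),cv2.Sobel(g,5,0,1))**.5))
    def f(p):
        s=0
        for c,g in zip(cams,G):
            for r,z in circ:
                X=np.stack([p[0]+r*np.cos(t),p[1]+r*np.sin(t),0*t+z+(p[2] if len(p)>2 else 0)],-1)
                uv=proj(c,X).astype(np.float32)
                s-=cv2.remap(g,uv[None,:,0],uv[None,:,1],cv2.INTER_LINEAR).mean()
        return s
    best=None
    x0=np.array(x0)
    for a in (-.006,0,.006):
        for b in (-.006,0,.006):
            i=x0.copy(); i[0]+=a;i[1]+=b
            m=minimize(f,i,method='Nelder-Mead',options=dict(initial_simplex=i+np.vstack([np.zeros(len(i)),.004*np.eye(len(i))])))
            if best is None or m.fun<best.fun: best=m
    return best.x,best.fun
E
python3 - <<'E'
from h import *
T,S=load('top'),load('scene')
print(tri(T,(152,215),S,(150.8,249.9)),tri(T,(308.5,213.7),S,(306.8,194.5)))
print('rim per cam',atz(T,(152,215),.135),atz(S,(150.8,249.9),.135))
print('cap per cam',atz(T,(308.5,213.7),.092),atz(S,(306.8,194.5),.092))
print('bead top cam',atz(T,(305.5,216.3),.029))
for cams in([T],[S],[T,S]):
  for z in (0,1):
    e=[0.]*z
    if z and len(cams)<2: continue
    print(fit([(.0335,.133)],[.484,.187]+e,cams),fit([(.033,.028),(.02,.092)],[.489,-.22]+e,cams))
E
```

```text
(array([0.48491794, 0.1883452 , 0.128502  ]), np.float64(0.00015159332795115855)) (array([ 0.49504763, -0.22868557,  0.07993746]), np.float64(0.0008793881818445058))
rim per cam [0.48450383 0.18699751 0.135     ] [0.47980365 0.18897133 0.135     ]
cap per cam [ 0.49441891 -0.22694016  0.092     ] [ 0.48581107 -0.22146225  0.092     ]
bead top cam [ 0.49161716 -0.22566133  0.029     ]
(array([0.48548246, 0.18536824]), np.float64(-11.418170928955078)) (array([ 0.49184597, -0.22685537]), np.float64(-20.2757511138916))
(array([0.47899248, 0.18828908]), np.float64(-8.93313217163086)) (array([ 0.4859303 , -0.22307407]), np.float64(-13.852781295776367))
(array([0.48442991, 0.18532966]), np.float64(-20.1152286529541)) (array([ 0.49028384, -0.22591824]), np.float64(-32.36267852783203))
(array([ 0.48629994,  0.18757136, -0.00982718]), np.float64(-20.546985626220703)) (array([ 0.49180589, -0.22768898, -0.00765183]), np.float64(-33.83826446533203))
```

Measured by triangulation, the heights come out 7–10 mm low for both objects. The two views disagree by the same (-6, +3) mm at both, so it is a common camera bias. The tin-to-strainer offset agrees to within 1 mm. I'll go above the strainer and check the camera against the TCP there.

Emit:
move_arm([
  [[0, 0, 0], [0, 0, 0.186], 1],
  [[0, 0, 0], [0, 0, 0.186], 1],
  [[0.0417, -0.0496, 0], [0, 0, 0], 1],
  [[0.0417, -0.0496, 0], [0, 0, 0], 1],
  [[0.0417, -0.0496, 0], [0, 0, 0], 1],
  [[0.0417, -0.0496, 0], [0, 0, 0], 1],
  [[0.0417, -0.0496, 0], [0, 0, 0], 1],
  [[0.0417, -0.0496, 0], [0, 0, 0], 1],
  [[0.0417, -0.0496, 0], [0, 0, 0], 1],
  [[0.0417, -0.0496, 0], [0, 0, 0], 1],
  [[0.0417, -0.0496, 0], [0, 0, 0], 1],
  [[0.0417, -0.0496, 0], [0, 0, 0], 1],
], newtons=30)

```text
clock: 1.3
position: [0.4932, -0.2255, 0.2312]
ee_rot: [1.0, -0.001, -0.0, 0.0]
ft_force: [0.2, 0.4, -0.9]
grip_width: 0.998
grasp_force: 0.0
```

Run:
```python
from h import *
T=shot('top','t1.png');S=shot('scene','s1.png')
p=np.array(manip.get_obs()['position']);print(p)
f=[p+[0,s,0.013] for s in(-.05,.05)]
print('exp tips',proj(S,f),proj(T,f))
def crop(c,x,y,w,h,s): return cv2.resize(c['pixels'][y:y+h,x:x+w,::-1],None,fx=s,fy=s,interpolation=cv2.INTER_NEAREST)
u=proj(S,p).astype(int)
cv2.imwrite('pics/c1.png',np.hstack([crop(S,240,90,100,150,4),crop(T,250,160,100,150,4)]))
```

```text
[ 0.49623558 -0.22002924  0.23113503]
exp tips [[327.84452979 139.51926251]
 [291.99547716 153.02252577]] [[333.88364806 208.43186461]
 [292.00140957 208.09012186]]
```

View pics/c1.png

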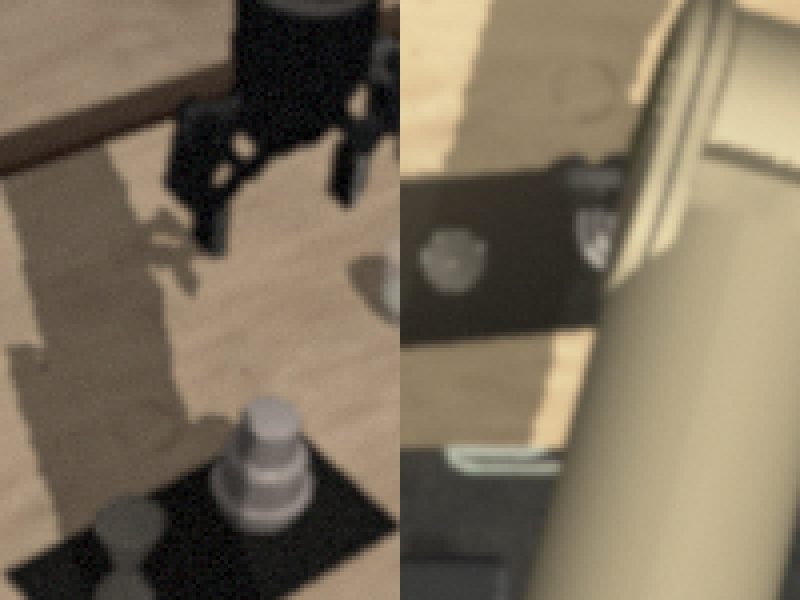

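The finger tips show at scene (292.5,153.7) and (326.5,142), within about 1.5 px of where the TCP predicts. So the scene view is good across, and the remaining doubt is about 3 mm in x, which the pad width covers. Strainer ≈ (0.490, -0.226). I'll read the settled pose.

Emit:
move_arm([
  [[0, 0, 0], [0, 0, 0], 1],
  [[0, 0, 0], [0, 0, 0], 1],
])

```text
clock: 1.6
position: [0.4918, -0.2282, 0.231]
ee_rot: [1.0, -0.001, -0.0, 0.0]
ft_force: [-0.7, 0.1, 0.1]
grip_width: 1.003
grasp_force: 0.0
```

Emit:
move_arm([
  [[-0.0025, 0, 0.038], [0, 0, 0], 1],
  [[0, 0, 0.038], [0, 0, 0], 1],
  [[0, 0, 0.038], [0, 0, 0], 1],
  [[0, 0, 0.038], [0, 0, 0], 1],
  [[0, 0, 0.038], [0, 0, 0], 1],
  [[0, 0, 0.038], [0, 0, 0], 1],
  [[0, 0, 0], [0, 0, 0], 1],
  [[0, 0, 0], [0, 0, 0], 1],
  [[0, 0, 0], [0, 0, 0], 1],
  [[0, 0, 0], [0, 0, 0], 1],
])

```text
clock: 2.6
position: [0.4915, -0.2279, 0.062]
ee_rot: [1.0, -0.001, 0.001, 0.001]
ft_force: [-0.0, 0.3, -0.3]
grip_width: 1.001
grasp_force: 0.0
```

Run:
```python
from h import *
for i in range(3):
    S=shot('scene','s2.png'); print(np.round(manip.get_obs()['position'],4))
c=S['pixels'][150:250,250:370,::-1]
cv2.imwrite('pics/c2.png',cv2.resize(c,None,fx=6,fy=6,interpolation=cv2.INTER_CUBIC))
```

```text
[ 0.4913 -0.2277  0.0617]
[ 0.4912 -0.2276  0.0614]
[ 0.491  -0.2275  0.0612]
```

View pics/c2.png

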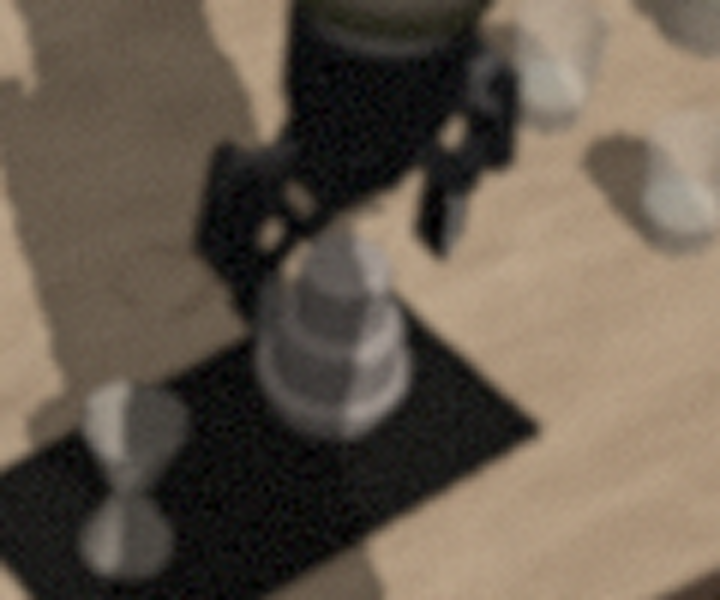

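The fingers straddle the strainer, with tips at crop (262,320) and (440,255) and the cap between at (347,262). The midpoint is within about 2–3 mm. I'll lower to the collar and check before closing.

Emit:
move_arm([
  [[0, 0, 0.0207], [0, 0, 0], 1],
  [[0, 0, 0.0207], [0, 0, 0], 1],
  [[0, 0, 0], [0, 0, 0], 1],
  [[0, 0, 0], [0, 0, 0], 1],
  [[0, 0, 0], [0, 0, 0], 1],
  [[0, 0, 0], [0, 0, 0], 1],
  [[0, 0, 0], [0, 0, 0], 1],
  [[0, 0, 0], [0, 0, 0], 1],
])

```text
clock: 3.55
position: [0.4907, -0.2273, 0.0296]
ee_rot: [1.0, -0.001, 0.0, 0.0]
ft_force: [-0.1, -0.0, 0.3]
grip_width: 0.997
grasp_force: 0.0
```

Emit:
move_arm([
  [[0, 0, 0], [0, 0, 0], -1],
  [[0, 0, 0], [0, 0, 0], -1],
  [[0, 0, 0], [0, 0, 0], -1],
  [[0, 0, 0], [0, 0, 0], -1],
  [[0, 0, 0], [0, 0, 0], -1],
  [[0, 0, 0], [0, 0, 0], -1],
  [[0, 0, 0], [0, 0, 0], -1],
  [[0, 0, 0], [0, 0, 0], -1],
  [[0, 0, 0], [0, 0, 0], -1],
  [[0, 0, 0], [0, 0, 0], -1],
], newtons=35)

```text
clock: 4.55
position: [0.4908, -0.2271, 0.0296]
ee_rot: [1.0, -0.001, 0.0, 0.0]
ft_force: [-0.8, 1.6, 6.1]
grip_width: 0.64
grasp_force: 36.9
```

Emit:
move_arm([
  [[0, 0, -0.008], [0, 0, 0], -1],
  [[0, 0, -0.02], [0, 0, 0], -1],
  [[0, 0, -0.03], [0, 0, 0], -1],
  [[0, 0, -0.04], [0, 0, 0], -1],
  [[0, 0, -0.04], [0, 0, 0], -1],
  [[0, 0, -0.04], [0, 0, 0], -1],
  [[0, 0, -0.04], [0, 0, 0], -1],
  [[0, 0, -0.022], [0, 0, 0], -1],
  [[0, 0, 0], [0, 0, 0], -1],
  [[0, 0, 0], [0, 0, 0], -1],
  [[0, 0, 0], [0, 0, 0], -1],
])

```text
clock: 5.65
position: [0.4899, -0.227, 0.208]
ee_rot: [1.0, -0.001, -0.001, -0.0]
ft_force: [-0.2, 0.6, -2.4]
grip_width: 0.642
grasp_force: 37.8
```

Emit:
move_arm([
  [[0, -0.03, 0], [0, 0, 0], -1],
  [[-0.001, -0.06, 0], [0, 0, 0], -1],
  [[-0.001, -0.06, 0], [0, 0, 0], -1],
  [[-0.001, -0.06, 0], [0, 0, 0], -1],
  [[-0.001, -0.06, 0], [0, 0, 0], -1],
  [[-0.001, -0.06, 0], [0, 0, 0], -1],
  [[-0.001, -0.06, 0], [0, 0, 0], -1],
  [[-0.001, -0.06, 0], [0, 0, 0], -1],
  [[-0.001, -0.05, 0], [0, 0, 0], -1],
  [[-0.001, -0.03, 0], [0, 0, 0], -1],
  [[0, -0.02, 0], [0, 0, 0], -1],
  [[0, 0, 0], [0, 0, 0], -1],
])

```text
clock: 6.85
position: [0.4833, 0.1876, 0.2082]
ee_rot: [1.0, 0.001, -0.001, -0.0]
ft_force: [-0.9, -0.3, -1.6]
grip_width: 0.64
grasp_force: 37.8
```

Emit:
move_arm([
  [[0, 0, 0], [0, 0, 0], -1],
  [[0, 0, 0], [0, 0, 0], -1],
  [[0, 0, 0], [0, 0, 0], -1],
  [[0, 0, 0], [0, 0, 0], -1],
])

```text
clock: 7.25
position: [0.4846, 0.1845, 0.2092]
ee_rot: [1.0, -0.001, 0.0, 0.0]
ft_force: [0.5, 0.3, -2.6]
grip_width: 0.641
grasp_force: 37.8
```

Run:
```python
from h import *
S=shot('scene','s3.png'); T=shot('top','t3.png'); o=manip.get_obs();print(np.round(o['position'],4),o['grip_width'])
def crop(c,x,y,w,h,s): return cv2.resize(c['pixels'][y:y+h,x:x+w,::-1],None,fx=s,fy=s,interpolation=cv2.INTER_CUBIC)
cv2.imwrite('pics/c3.png',np.hstack([crop(S,110,180,90,120,5),crop(T,120,160,70,120,5)]))
```

```text
[0.4845 0.1849 0.2093] 0.6401437947517662
```

View pics/c3.png

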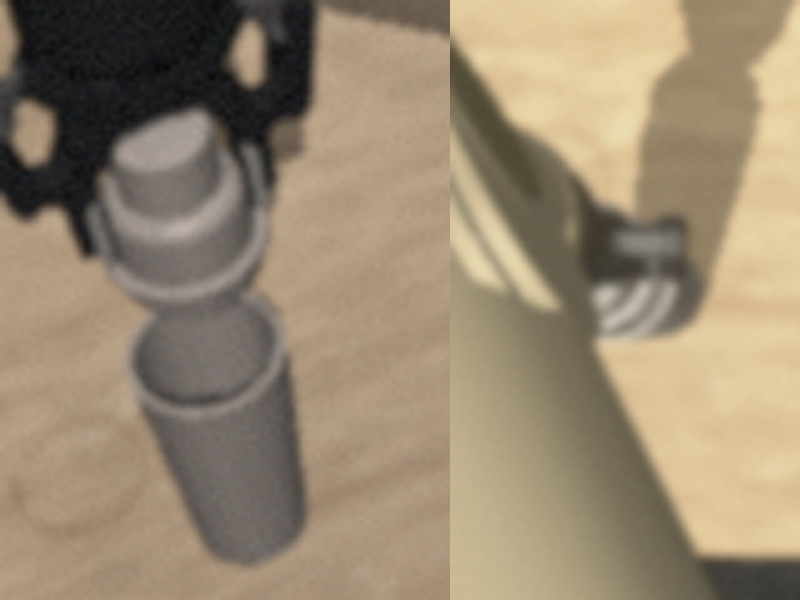

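The strainer hangs upright over the tin: bead front arc from crop (98,210) through (175,300) to (268,215), rim centred at crop (208,352). I'll fit both circles in this same scene view so that the camera bias cancels.

```bash
cat > f.py <<'E'
from h import *
from scipy.optimize import minimize
def fitarc(c,r,z,x0,front=True,half=1.5,levels=None):
    g=cv2.GaussianBlur(cv2.cvtColor(c['pixels'],cv2.COLOR_RGB2GRAY).astype(np.float32),(0,0),.8)
    cam=-np.array(c['R']).T@c['t']
    a=np.arctan2(cam[1]-x0[1],cam[0]-x0[0])
    t=a+(np.linspace(-half,half,60) if front else np.linspace(-np.pi,np.pi,120))
    def prof(p,rr,zz):
        X=np.stack([p[0]+rr*np.cos(t),p[1]+rr*np.sin(t),0*t+zz],-1); uv=proj(c,X).astype(np.float32)
        return cv2.remap(g,uv[None,:,0],uv[None,:,1],cv2.INTER_LINEAR)[0]
    best=None
    def f(p): # bright ring vs both neighbours
        return -np.mean(2*prof(p,r,z)-prof(p,r+.004,z)-prof(p,r-.005,z))
    for i in np.array(x0)+np.array([[u,v] for u in(-.006,0,.006) for v in(-.006,0,.006)]):
        m=minimize(f,i,method='Nelder-Mead',options=dict(initial_simplex=i+np.array([[0,0],[.003,0],[0,.003]])))
        if best is None or m.fun<best.fun: best=m
    return best.x,best.fun
E
python3 - <<'E'
from f import *
S=load('scene');S0=S
zt=.2093-.0216
for h in(1.0,1.3,1.5):
    print('bead',fitarc(S,.0325,zt+.0205,[.484,.185],half=h),'rim',fitarc(S,.0325,.1345,[.480,.188],half=h))
print('rim full',fitarc(S,.0325,.1345,[.480,.188],front=False))
print(proj(S,[[.4845,.1849,zt+.084],[.4845,.1849,zt+.02]]))
# overlay
im=cv2.resize(S['pixels'][180:300,110:200,::-1],None,fx=6,fy=6,interpolation=cv2.INTER_CUBIC)
t=np.linspace(0,6.3,100)
for (p,r,z,col) in((fitarc(S,.0325,zt+.0205,[.484,.185],half=1.3)[0],.033,zt+.0205,(0,0,255)),(fitarc(S,.0325,.1345,[.48,.188],front=False)[0],.0335,.1345,(0,255,0))):
    uv=proj(S,np.stack([p[0]+r*np.cos(t),p[1]+r*np.sin(t),0*t+z],-1))
    cv2.polylines(im,[np.int32((uv-[110,180]+.5)*6)],True,col,1)
im=im[:600]; cv2.imwrite('pics/c4.png',im)
E
```

```text
bead (array([0.48548304, 0.18396657]), np.float64(-33.35386657714844)) rim (array([0.48133264, 0.18899071]), np.float64(-35.8350830078125))
bead (array([0.4855849 , 0.18423567]), np.float64(-30.191213607788086)) rim (array([0.4814356, 0.1892205]), np.float64(-32.836605072021484))
bead (array([0.4856676 , 0.18445041]), np.float64(-28.623924255371094)) rim (array([0.4814582 , 0.18923921]), np.float64(-32.656314849853516))
rim full (array([0.48183733, 0.18948745]), np.float64(-24.13835334777832))
[[139.89487841 204.48042662]
 [145.84277918 225.90885752]]
```

View pics/c4.png

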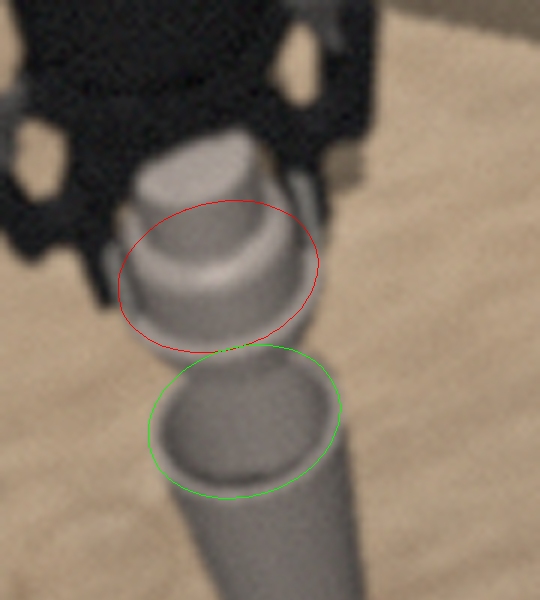

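The fits sit well on the bead and the rim. In this view the tin is (-4, +5) mm from the bead. I'll correct most of that, lower to just above the rim and compare again.

Emit:
move_arm([
  [[-0.005, -0.005, 0], [0, 0, 0], -1],
  [[0, 0, 0.013], [0, 0, 0], -1],
  [[0, 0, 0.013], [0, 0, 0], -1],
  [[0, 0, 0.013], [0, 0, 0], -1],
  [[0, 0, 0.013], [0, 0, 0], -1],
  [[0, 0, 0], [0, 0, 0], -1],
  [[0, 0, 0], [0, 0, 0], -1],
  [[0, 0, 0], [0, 0, 0], -1],
  [[0, 0, 0], [0, 0, 0], -1],
  [[0, 0, 0], [0, 0, 0], -1],
])

```text
clock: 8.35
position: [0.4809, 0.1891, 0.1706]
ee_rot: [1.0, -0.001, 0.0, -0.0]
ft_force: [0.1, 0.4, -1.7]
grip_width: 0.642
grasp_force: 37.9
```

Run:
```python
from f import *
S=shot('scene','s4.png');p=np.array(manip.get_obs()['position']);print(np.round(p,4))
zt=p[2]-.0216
for h in(1.0,1.4):
    print('bead',fitarc(S,.0325,zt+.0205,[.482,.189],half=h),'rim',fitarc(S,.0325,.1345,[.480,.188],half=h))
T=load('top');T['pixels']=cv2.imread('pics/top0.png')[:,:,::-1].copy()
print('top rim',fitarc(T,.032,.1345,[.485,.186],front=False),'bead',fitarc(T,.0315,.030,[.491,-.226],front=False))
S['pixels']=cv2.imread('pics/scene0.png')[:,:,::-1].copy()
print('scene0 rim',fitarc(S,.0325,.1345,[.481,.188],half=1.3),'bead',fitarc(S,.0325,.0285,[.489,-.225],half=1.3))
```

```text
[0.4808 0.1891 0.1705]
bead (array([0.4817351 , 0.18885951]), np.float64(-37.99441909790039)) rim (array([0.48137595, 0.18890921]), np.float64(-35.58228302001953))
bead (array([0.4818732 , 0.18926647]), np.float64(-33.08960723876953)) rim (array([0.48138766, 0.18920343]), np.float64(-32.87035369873047))
top rim (array([0.48376286, 0.18922495]), np.float64(-30.93439483642578)) bead (array([ 0.49116603, -0.22563151]), np.float64(-12.630965232849121))
scene0 rim (array([0.48140664, 0.18924668]), np.float64(-30.200111389160156)) bead (array([ 0.49100474, -0.22697036]), np.float64(-19.066741943359375))
```

Bead and rim now agree within 0.5 mm, and the top view gives the same y. I'll lower gently and watch the force.

Emit:
move_arm([
  [[0, 0, 0.005], [0, 0, 0], -1],
  [[0, 0, 0.005], [0, 0, 0], -1],
  [[0, 0, 0.005], [0, 0, 0], -1],
  [[0, 0, 0.005], [0, 0, 0], -1],
  [[0, 0, 0.005], [0, 0, 0], -1],
  [[0, 0, 0], [0, 0, 0], -1],
  [[0, 0, 0], [0, 0, 0], -1],
  [[0, 0, 0], [0, 0, 0], -1],
])

```text
clock: 9.2
position: [0.4809, 0.1891, 0.1517]
ee_rot: [1.0, -0.001, 0.0, -0.0]
ft_force: [0.9, 0.7, -2.4]
grip_width: 0.643
grasp_force: 37.9
```

Emit:
move_arm([
  [[0, 0, 0.004], [0, 0, 0], -1],
  [[0, 0, 0.004], [0, 0, 0], -1],
  [[0, 0, 0.004], [0, 0, 0], -1],
  [[0, 0, 0.002], [0, 0, 0], -1],
  [[0, 0, 0], [0, 0, 0], -1],
  [[0, 0, 0], [0, 0, 0], -1],
  [[0, 0, 0], [0, 0, 0], -1],
])

```text
clock: 9.9
position: [0.4807, 0.1891, 0.1411]
ee_rot: [1.0, -0.001, 0.0, 0.0]
ft_force: [0.3, 0.8, -3.1]
grip_width: 0.644
grasp_force: 37.9
```

Emit:
move_arm([
  [[0, 0, 0.0015], [0, 0, 0], -1],
  [[0, 0, 0.0015], [0, 0, 0], -1],
  [[0, 0, 0], [0, 0, 0], -1],
  [[0, 0, 0], [0, 0, 0], -1],
  [[0, 0, 0], [0, 0, 0], -1],
])

```text
clock: 10.4
position: [0.4808, 0.1891, 0.1388]
ee_rot: [1.0, -0.001, 0.0, 0.0]
ft_force: [0.7, -0.0, -1.5]
grip_width: 0.641
grasp_force: 38.0
```

Emit:
move_arm([
  [[0, 0, 0.0015], [0, 0, 0], -1],
  [[0, 0, 0], [0, 0, 0], -1],
  [[0, 0, 0], [0, 0, 0], -1],
  [[0, 0, 0], [0, 0, 0], -1],
])

```text
clock: 10.8
position: [0.4816, 0.1892, 0.1386]
ee_rot: [1.0, -0.001, 0.001, -0.0]
ft_force: [0.7, -0.9, 5.6]
grip_width: 0.645
grasp_force: 38.7
```

Upward force appears at z = 0.1386, which is the computed seat height, so it is home. Releasing now.

Emit:
move_arm([
  [[0, 0, 0], [0, 0, 0], 0.4],
  [[0, 0, 0], [0, 0, 0], 0.5],
  [[0, 0, 0], [0, 0, 0], 0.7],
  [[0, 0, 0], [0, 0, 0], 1],
  [[0, 0, 0], [0, 0, 0], 1],
  [[0, 0, 0], [0, 0, 0], 1],
  [[0, 0, 0], [0, 0, 0], 1],
  [[0, 0, 0], [0, 0, 0], 1],
])

```text
clock: 11.6
position: [0.4807, 0.189, 0.1376]
ee_rot: [1.0, -0.001, 0.0, 0.0]
ft_force: [1.2, 0.2, -0.5]
grip_width: 1.0
grasp_force: 0.0
```

Run:
```python
from f import *
S=shot('scene','s5.png');o=manip.get_obs();print(np.round(o['position'],4),o['grip_width'],o['ft_force'])
print(fitarc(S,.0325,.1375,[.4816,.189],half=1.2))
cv2.imwrite('pics/c5.png',cv2.resize(S['pixels'][200:300,100:210,::-1],None,fx=6,fy=6,interpolation=cv2.INTER_CUBIC))
```

```text
[0.4806 0.1891 0.1376] 0.9998246730293807 [-0.20708963  0.15892573  0.37900859]
(array([0.48314685, 0.18876412]), np.float64(-35.757362365722656))
```

View pics/c5.png

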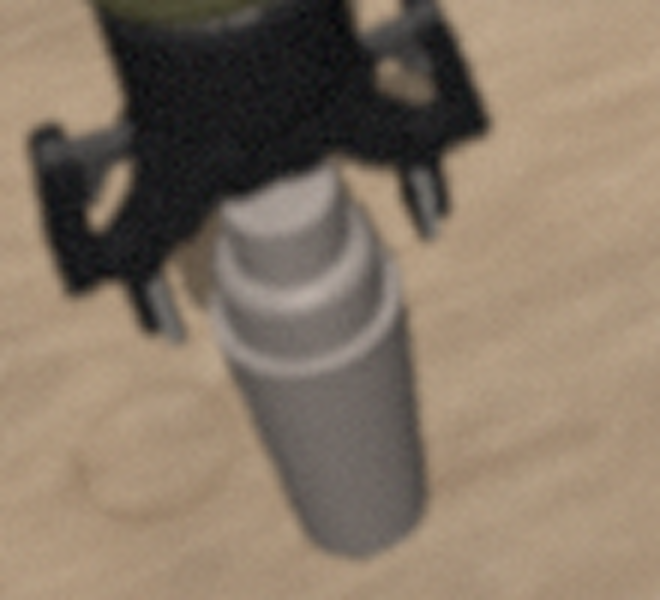

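The strainer is seated (bead line just on the rim at crop (310,370)), the cap is on at (285,205), and the fingers are clear on both sides. I'll rise straight up to cap height and close softly.

Emit:
move_arm([
  [[0, 0, -0.015], [0, 0, 0], 1],
  [[0, 0, -0.016], [0, 0, 0], 1],
  [[0, 0, -0.015], [0, 0, 0], 1],
  [[0, 0, 0], [0, 0, 0], 1],
  [[0, 0, 0], [0, 0, 0], 1],
  [[0, 0, 0], [0, 0, 0], 1],
  [[0, 0, 0], [0, 0, 0], 1],
  [[0, 0, 0], [0, 0, 0], 1],
], newtons=20)

```text
clock: 12.45
position: [0.4805, 0.189, 0.1717]
ee_rot: [1.0, -0.001, -0.0, 0.0]
ft_force: [0.1, -0.1, 1.2]
grip_width: 1.003
grasp_force: 0.0
```

Emit:
move_arm([
  [[0, 0, 0], [0, 0, 0], 0.5],
  [[0, 0, 0], [0, 0, 0], 0.2],
  [[0, 0, 0], [0, 0, 0], 0.1],
  [[0, 0, 0], [0, 0, 0], 0],
  [[0, 0, 0], [0, 0, 0], -0.05],
  [[0, 0, 0], [0, 0, 0], -0.1],
  [[0, 0, 0], [0, 0, 0], -0.2],
  [[0, 0, 0], [0, 0, 0], -1],
  [[0, 0, 0], [0, 0, 0], -1],
  [[0, 0, 0], [0, 0, 0], -1],
  [[0, 0, 0], [0, 0, 0], -1],
])

```text
clock: 13.55
position: [0.4808, 0.1891, 0.1723]
ee_rot: [1.0, -0.001, 0.0, 0.0]
ft_force: [-0.5, -0.5, 3.0]
grip_width: 0.461
grasp_force: 20.5
```

The opening is 39 mm, so the cap is gripped. Drawing it straight up 72 mm, slowly.

Emit:
move_arm([
  [[0, 0, -0.003], [0, 0, 0], -1],
  [[0, 0, -0.006], [0, 0, 0], -1],
  [[0, 0, -0.008], [0, 0, 0], -1],
  [[0, 0, -0.01], [0, 0, 0], -1],
  [[0, 0, -0.01], [0, 0, 0], -1],
  [[0, 0, -0.012], [0, 0, 0], -1],
  [[0, 0, -0.012], [0, 0, 0], -1],
  [[0, 0, -0.012], [0, 0, 0], -1],
  [[0, 0, -0.012], [0, 0, 0], -1],
  [[0, 0, -0.008], [0, 0, 0], -1],
  [[0, 0, -0.003], [0, 0, 0], -1],
  [[0, 0, 0], [0, 0, 0], -1],
])

```text
clock: 14.75
position: [0.4808, 0.1891, 0.2443]
ee_rot: [1.0, -0.001, 0.0, 0.0]
ft_force: [0.3, -0.5, -0.6]
grip_width: 0.463
grasp_force: 20.3
```

Emit:
move_arm([
  [[0, 0, 0], [0, 0, 0], -1],
  [[0, 0, 0], [0, 0, 0], -1],
  [[0, 0, 0], [0, 0, 0], -1],
  [[0, 0, 0], [0, 0, 0], -1],
  [[0, 0, 0], [0, 0, 0], -1],
  [[0, 0, 0], [0, 0, 0], -1],
  [[0, 0, 0], [0, 0, 0], -1],
  [[0, 0, 0], [0, 0, 0], -1],
])

```text
clock: 15.55
position: [0.4807, 0.1891, 0.2441]
ee_rot: [1.0, -0.001, 0.0, 0.0]
ft_force: [0.0, 1.1, 0.3]
grip_width: 0.464
grasp_force: 20.3
```

Run:
```python
from f import *
S=shot('scene','s6.png');o=manip.get_obs();print(np.round(o['position'],4),o['grip_width'],o['grasp_force'],np.abs(o['joint_velocities']).max())
print(fitarc(S,.0325,.1375,[.4816,.189],half=1.2))
cv2.imwrite('pics/c6.png',cv2.resize(S['pixels'][150:300,90:220,::-1],None,fx=4,fy=4,interpolation=cv2.INTER_CUBIC))
```

```text
[0.4807 0.1891 0.2441] 0.4599149744579626 20.262437160126865 0.0019528975651579182
(array([0.48321828, 0.18873026]), np.float64(-36.374656677246094))
```

View pics/c6.png

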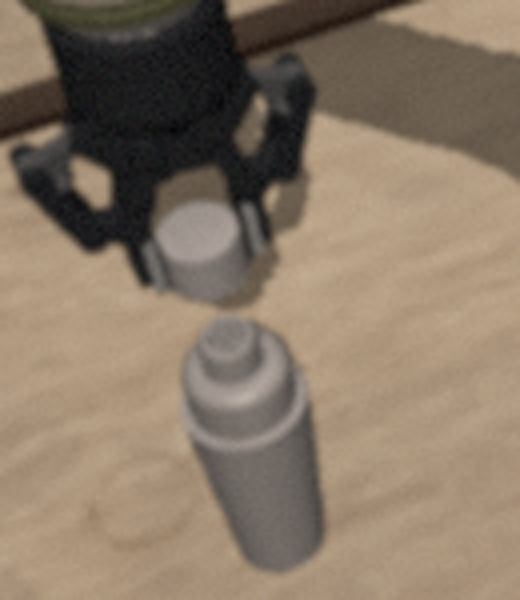

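The cap is held upright at crop (200,245). The strainer is seated and unmoved: its perforated neck shows at (232,335) and the bead line on the rim at (245,435). Handing in.

```bash
python3 -c "
from workcell import order
print(order.hand_in())"
```

```text
the job is handed in; nothing more can be done
None
```

The job is handed in, with no verdict returned: the strainer is seated in the upright tin, and the cap is held still about 5 cm above it, at about 15.6 s of the 58 s allowed.

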